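Load the sample changer and index it to the probe

ROBOT

A 6-joint arm with a two-finger parallel gripper is mounted at the origin on the work surface. World frame = base frame: x ahead of the robot, y to its left, z up, the work surface at z = 0. Lengths are in mm, angles in rad, forces in N, time in s.
With the tool pointing down it reaches from about 250 to 800 mm from the base axis. Payload 8.5 kg.
Tool frame: the origin (TCP) lies midway between the tips of the shut fingers; the grasp point (between the pads) lies 19 mm behind it; z points along the fingers, y is the line along which they close (so a half turn about z gives the same grasp; the last joint's range is limited). The gripper opens to 85 mm and grips with 20 to 120 N. Pads are 22 mm wide; open, the fingers measure 114 mm over their backs; the gripper's body (76 mm by 85 mm) begins 54 mm behind the grasp point. The pads swing forward as they close: fully open they stand 13 mm farther back than shut.
Start: joints at [-1.215, 0.238, -0.013, 1.319, 0, 1.571], TCP at [182.861, -492.075, 203.976] pointing down, gripper open.
Joint ranges: [-2.66, 2.66], [-1.03, 1.9], [-1.14, 1.46], [-1.82, 2.27], [-1.45, 1.34], [-3.14, 3.14]. Speed limits (rad/s): [2.22, 2.22, 2.79, 3.14, 3.14, 3.14].

INTERFACE

Orientations are given as a unit quaternion [w, x, y, z].
In Python, from workcell import robot gives the robot as it stands. The module is installed in compiled form; this text tells all that it offers. Calls block until the motion is done:
- robot.move_to(position, orientation): joint-space move of the TCP to a pose.
- robot.line_to(position, rate=150, rot=None): straight line of the TCP; rot=None keeps the orientation; rate is the mean speed in mm/s.
- robot.move_joints(angles): joint-space move.
- robot.set_gripper(opening): finger opening in mm; the grip force is fixed at half the most; returns when the fingers have stopped.
- robot.wait(seconds).
- robot.solve_ik(position, orientation): joint angles nearest the present ones, or None.
- robot.get_obs(): the state.
- robot.camera(name): name is "scene" or "top" or "wrist"; returns the picture (480x640x3 uint8, red, green, blue); there is no depth.
- robot.camera_info(name): a dict with "mtx" (3x3 intrinsics, pixels), "rvec" (rotation vector, rad) and "tvec" (3), from world to camera coordinates, as OpenCV has them. Camera axes: x right, y down, z forward; pixel columns grow to the right and rows downward; lengths in mm; the calibration is good to about 2 mm. A picture is of the moment at which its call begins: read the wrist's pose just before it. camera_info takes no time and is no camera call; for the wrist camera it gives the pose at the moment of the call.
A pose or a line that the arm cannot do raises robot.PlanningError and nothing moves.
- robot.finish_job(): hands the job in; it is judged then, once.
Trained networks look in the newest picture that a camera, given by its name, has taken for a name from the list of things; names that differ only in an ending like _2 or _b are one class to them, and where a whole thing is asked for, a point or a joint stands for the part that bears it (a point fixed in the world has none). Each returns a list of dicts, best first, with "conf" (0 to 1); they miss things now and then, are a little off and sometimes report something else, mostly with a low value. They report only what shows in the picture. A call takes as long as a camera call. They do not tell look-alikes from the thing itself.
- robot.search_frame(camera, thing): "location" ([row, column] in pixels, amid what is visible of it).
- robot.landmark_of(camera, thing): "location" ([row, column] in pixels: a listed point, or the origin of a listed thing).
The state is a dict: "time_s": time; "q": joint angles; "joint_velocities": joint speeds; "joint_efforts": joint torques, N m; "eef_pos": TCP position; "ee_rot": TCP orientation; "contact_force": force on the tool from outside, world axes, zero at the start; "torque": the same for the moment, N m; "gripper_width": finger opening in mm; "gripper_force": force on a finger pad.
Only numpy, scipy, OpenCV 4.12 (cv2) and the standard library are available. Lean on these libraries where they do the work, as an engineer would, in place of code of your own. Each camera call takes 0.05 s, during which the arm holds its last target. There are 200 camera calls.

TASK

Put the slotted sample cup into the empty pocket of the sample changer's carousel, finding by a light touch where it drops over the driver bar so that it sits fully home; never lean hard on it (stay well under 25 N). Then turn the carousel by its grip bar one click anticlockwise, and no further, so that the cup stands in front of the probe. Leave everything else on the table where it is and let go.

Things in the scene. Friction and masses are not known exactly. Their poses are not given: they have to be found in the camera images.
- cup_mid (a point): The sample cup: loose, upright, straight and round, white with a metal lid, 34 mm wide, 64 mm tall, about 90 g. This point is its centre, 32 mm above its underside; z is up. A slot 8.5 mm wide and 6.5 mm deep runs right across its underside along this point's x axis (ends show as notches). The lowest 6.5 mm are 30 mm wide, with a taper above to 34 mm.
- pocket (a point): The carousel's one empty pocket: centre of the mouth of a black round socket, 37 mm bore, 11 mm deep, 46 mm outside. It turns with the carousel; its -x axis points radially outwards from the carousel's axis, 80 mm away; z is up. With the cup fully home, its underside is on the pocket floor and its centre 21 mm above this point.
- driver (a point): Middle of the driver's top, 6 mm below the pocket's mouth: a steel cross bar 29 mm long, 6 wide, 5 high, stiff to turn (0.2 N m), sprung (sinks 2 mm between 3 and 7 N). Its angle is NOT reported (these axes are the carousel's): turned 10 to 90 degrees anticlockwise (from above) from the radial line. The cup drops home only with its slot within 5 degrees of the bar; else it stands on it, 3 to 5 mm high, and can be turned there.
- knob (a point): Centre of the grip bar on the carousel's axis: black, 50 mm long (along this point's x axis, radial through the empty pocket), 14 mm thick (y), 24 mm high (z), on a 24 mm post. The other five pockets hold fixed cups like the loose one, 80 mm from the axis; their lids reach 13 mm above this point.
- measuring (a point): On the fixed housing: where a pocket's mouth centre lies when it stands in front of the probe barrel; 80 mm from the carousel's axis, 60 degrees anticlockwise (from above) from the loading place, at the mouth's height.
- carousel (a joint): Angle of the six-place carousel on its white housing (250 mm square, 46 mm high, grey probe head beside it): 0 at the start, empty pocket at the loading place; positive anticlockwise from above. A detent clicks every 60 degrees (1.047 rad): it resists with up to 0.4 N m, pushing back before half-way and pulling on to the next click after it.
- jar: Bystander: low screw-top glass jar, 58 mm wide, 75 mm tall. Origin at its underside's centre.
- pot: Bystander: squat white pot with a slightly wider lid, 47 mm wide, 40 mm tall. Origin at its underside's centre.
- weight: Bystander: stone paper weight, a 60 mm cube. Origin at its underside's centre.
- flask: Bystander: amber bottle, 56 mm wide, 130 mm tall. Origin at its underside's centre.
- swabs: Bystander: glass jar full of swab sticks, 84 mm wide, 150 mm tall with the sticks. Origin at its underside's centre.
- spatula: Bystander: spatula lying flat, 190 mm long. Origin at its middle, underside.
- brush: Bystander: brush lying flat, 200 mm long. Origin at its middle, underside.
There are look-alikes about, which are no part of the job. Leave any blue or purple look-alike of the part that bears cup_mid alone.

How it is judged (in metres and radians):
On the way, in this order (a step that is already met when the one before it is completed fails the run):
1. the cup is fully home in the pocket while the carousel is still at the loading click (z of cup_mid in the frame of pocket below 0.0235 m and horizontal distance between cup_mid and pocket below 0.004 m and angle between cup_mid's own z axis and vertical below 0.07 rad and value of joint carousel between -0.2 and 0.2 rad), for 0.2 s.
2. the carousel is turned one click on (z of cup_mid in the frame of pocket below 0.0235 m and horizontal distance between cup_mid and pocket below 0.004 m and angle between cup_mid's own z axis and vertical below 0.07 rad and value of joint carousel between 0.95 and 1.15 rad), for 0.2 s.
At the end, for the whole second after the job is handed in: The cup is home in the pocket (its centre at most 23.5 mm above the pocket's mouth and within 4 mm of its axis, tilted under 4 degrees), the carousel rests one click (60 degrees, within about 4) anticlockwise of its start, with the pocket within 8 mm of the measuring place, and the robot has let go (z of cup_mid in the frame of pocket below 0.0235 m and horizontal distance between cup_mid and pocket below 0.004 m and angle between cup_mid's own z axis and vertical below 0.07 rad and value of joint carousel between 0.97 and 1.12 rad and horizontal distance between pocket and measuring below 0.008 m and velocity of joint carousel between -0.05 and 0.05 rad/s); the robot touches nothing.
It fails at once if the cup is pressed on the changer with more than 25 N (contact force between cup and changer above 25 N).
It fails at once if the carousel is turned well past the one click or backwards (value of joint carousel above 1.45 rad or value of joint carousel below -0.4 rad).
It fails at once if a bystander is moved more than 20 mm (distance of any of jar, pot, weight, flask, swabs, spatula, brush from where it was at the start of the episode above 0.02 m).
It also fails if it takes over 69 s, if anything falls off the work surface, if the arm or the gripper's body presses on something with over 40 N, if the wrist force passes 120 N, or if a joint passes its speed limit or range.

## Working session

There is one attempt and no reset: what is moved stays moved. The work goes in short steps, each a Python script; the robot and the scene stay as the last script left them, time stands still between calls to the robot, and variables do not carry over. Pictures are saved under pics/ and viewed, at most 10 in all, crops included, and the job is handed in when it is done.

```bash
mkdir -p pics; cat > h.py <<'E'
import numpy as np, cv2
from workcell import robot
def cam(n):
    i=robot.camera_info(n); R=cv2.Rodrigues(np.array(i['rvec'],float))[0]
    return np.array(i['mtx'],float),R,np.array(i['tvec'],float).ravel()
def ray(n,rc,z,c=None):
    K,R,t=c or cam(n); d=R.T@np.linalg.solve(K,[rc[1],rc[0],1.]); o=-R.T@t
    return o+d*(z-o[2])/d[2]
def proj(n,p,c=None):
    K,R,t=c or cam(n); q=K@(R@np.array(p,float)+t); return q[1]/q[2],q[0]/q[2]
def shot(n,f):
    im=robot.camera(n); cv2.imwrite('pics/'+f,im[:,:,::-1]); return im
E
python3 - <<'E'
from h import *
np.set_printoptions(precision=1,suppress=True)
Z=dict(cup_mid=32,pocket=60,driver=54,knob=100,measuring=60)
a=shot('scene','s1.png');b=shot('top','t1.png');cv2.imwrite('pics/st.png',cv2.resize(np.vstack([a,b]),(450,600))[:,:,::-1])
for n in('scene','top'):
    K,R,t=cam(n);print(n,-R.T@t,K[0,0])
    for k in Z:
        for d in robot.landmark_of(n,k)[:4]: print(k,np.round(d['location'],1),round(d['conf'],2),ray(n,d['location'],Z[k]))
E
```

```text
scene [1362.2  137.1  814.7] 529.0154814674127
cup_mid [250.4 489.4] 0.91 [383.6 363.5  32. ]
cup_mid [263.4 474.5] 0.88 [435.6 327.7  32. ]
cup_mid [283.  519.3] 0.72 [482.8 419.3  32. ]
cup_mid [272.6 415.6] 0.67 [489.8 199.6  32. ]
pocket [241.9 278.8] 0.64 [ 474.  -109.1   60. ]
driver [247.2 275.1] 0.67 [ 486.6 -114.8   54. ]
driver [356.9 526.3] 0.58 [703.8 402.5  54. ]
knob [253.4 262.5] 0.97 [ 563.7 -120.5  100. ]
measuring [250.1 243.8] 0.65 [ 515.6 -178.2   60. ]
top [ 409.6  -36.5 1028.9] 435.78135419152306
cup_mid [307.5 164.3] 0.86 [380.7 355.1  32. ]
cup_mid [262.5 136.7] 0.76 [485.2 421.8  32. ]
cup_mid [244.7 162.9] 0.69 [525.1 361.4  32. ]
cup_mid [276. 177.] 0.68 [451.7 327.1  32. ]
pocket [249.5 367.3] 0.89 [ 499.4 -109.8   60. ]
driver [252.4 368.4] 0.7 [ 493.3 -112.5   54. ]
knob [193.8 503.2] 0.26 [ 608.5 -402.4  100. ]
measuring [152.4 221.3] 0.74 [732.9 218.7  60. ]
measuring [235.6 402.9] 0.72 [ 528.5 -190.1   60. ]
measuring [212.9 366.7] 0.19 [ 582.  -111.3   60. ]
```

View pics/t1.png

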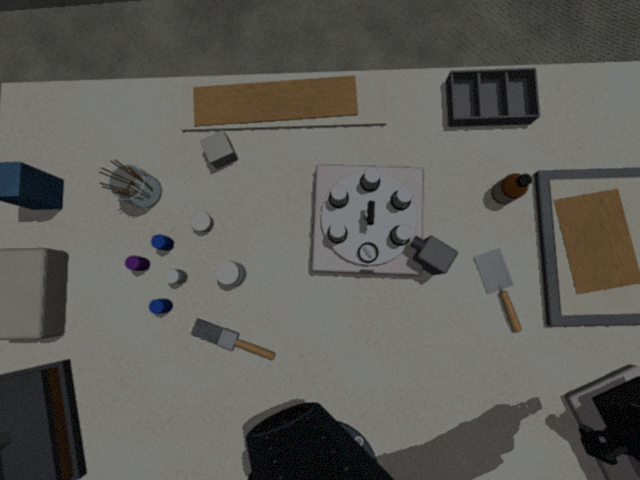

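View pics/s1.png

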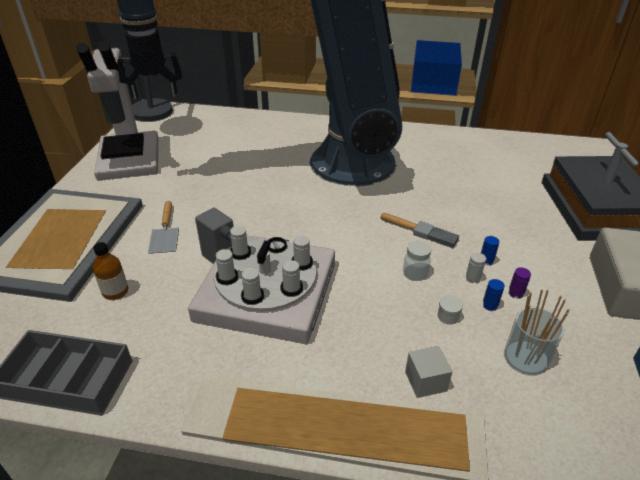

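The top view shows the carousel at about (col 370, row 215), with the empty pocket at (368,252). The white cup is at (174,276), with blue and purple look-alikes around it. Next I'll take wrist views of the pocket and the cup.

```bash
cat >> h.py <<'E'
from scipy.spatial.transform import Rotation as Rn
def quat(yaw,tilt=0):  # tool down, tool x at yaw
    R=Rn.from_euler('z',yaw)*Rn.from_euler('x',np.pi)
    q=R.as_quat(); return [q[3],q[0],q[1],q[2]]
def tri(obs): # list of (cam,(r,c))
    A=[];B=[]
    for (K,R,t),rc in obs:
        d=R.T@np.linalg.solve(K,[rc[1],rc[0],1.]);d/=np.linalg.norm(d);o=-R.T@t
        P=np.eye(3)-np.outer(d,d);A.append(P);B.append(P@o)
    return np.linalg.solve(sum(A),sum(B))
E
python3 - <<'E'
from h import *
np.set_printoptions(precision=1,suppress=True)
print(robot.get_obs()['ee_rot'])
def look(pos,q,f,things,line=False):
    robot.line_to(pos) if line else robot.move_to(pos,q)
    c=cam('wrist');shot('wrist',f);out={}
    for k in things:
        out[k]=[(c,d['location'],d['conf']) for d in robot.landmark_of('wrist',k)[:3]]
        for _,l,cf in out[k]: print(f,k,np.round(l,1),round(cf,2),ray('wrist',l,dict(cup_mid=32,pocket=70,driver=64,knob=110,measuring=70)[k],c))
    return out
T=['pocket','driver','knob','measuring']
v=look([480,-110,330],quat(0),'w1.png',T); w=look([420,-150,330],None,'w2.png',T,True)
print(-v['pocket'][0][0][1].T@v['pocket'][0][0][2] if v['pocket'] else '')
for k in T:
    if v[k] and w[k]: print('TRI',k,tri([x[0][:2] for x in (v[k],w[k])]))
v=look([445,327,280],quat(0),'c1.png',['cup_mid']); w=look([380,300,200],None,'c2.png',['cup_mid'],True)
if v['cup_mid'] and w['cup_mid']: print('TRI',tri([x['cup_mid'][0][:2] for x in (v,w)]))
print(robot.get_obs()['time_s'])
a=[cv2.imread('pics/'+f) for f in('w1.png','w2.png','c1.png','c2.png')]
cv2.imwrite('pics/m1.png',cv2.resize(np.vstack([np.hstack(a[:2]),np.hstack(a[2:])]),(800,600),interpolation=cv2.INTER_AREA))
E
```

```text
[-0.   1.   0.2 -0. ]
w1.png pocket [185.1 318.4] 0.68 [ 490.3 -111.9   70. ]
w1.png driver [182.7 313.7] 0.77 [ 492.1 -106.5   64. ]
w1.png driver [102.9 323.8] 0.57 [ 577.5 -117.6   64. ]
w1.png driver [154.2 387.4] 0.51 [ 523.8 -188.6   64. ]
w1.png knob [106.6 322.9] 0.96 [ 571.5 -116.1  110. ]
w1.png knob [307.4 102.9] 0.27 [358.8 130.  110. ]
w1.png measuring [152.6 384.3] 0.71 [ 525.9 -184.1   70. ]
w2.png pocket [131.  282.8] 0.98 [ 489.3 -112.8   70. ]
w2.png driver [129.1 276.6] 0.6 [ 491.3 -105.6   64. ]
w2.png driver [199.3 521.6] 0.6 [ 413.8 -385.5   64. ]
w2.png knob [ 35.7 278.9] 0.71 [ 573.6 -115.   110. ]
w2.png measuring [ 93.3 349.9] 0.65 [ 527.4 -184.4   70. ]
w2.png measuring [128.1 281.7] 0.38 [ 492.3 -111.7   70. ]
[ 553.  -111.1  500.3]
TRI pocket [ 489.2 -112.    61.9]
TRI driver [ 491.6 -106.    63. ]
TRI knob [ 571.  -116.   122.1]
TRI measuring [ 526.6 -183.4   76.5]
c1.png cup_mid [189.2 318. ] 0.83 [452.9 326.1  32. ]
c1.png cup_mid [161.2 232.1] 0.78 [482.9 418.3  32. ]
c1.png cup_mid [114.9 281.8] 0.72 [530.1 363.7  32. ]
c2.png cup_mid [ 26.6 240.6] 0.81 [529.9 361.3  32. ]
c2.png cup_mid [132.8 288.7] 0.74 [449.2 324.9  32. ]
c2.png cup_mid [ 89.7 176.1] 0.71 [483.3 417.2  32. ]
TRI [484.5 325.6 232.7]
8.9833
```

View pics/m1.png

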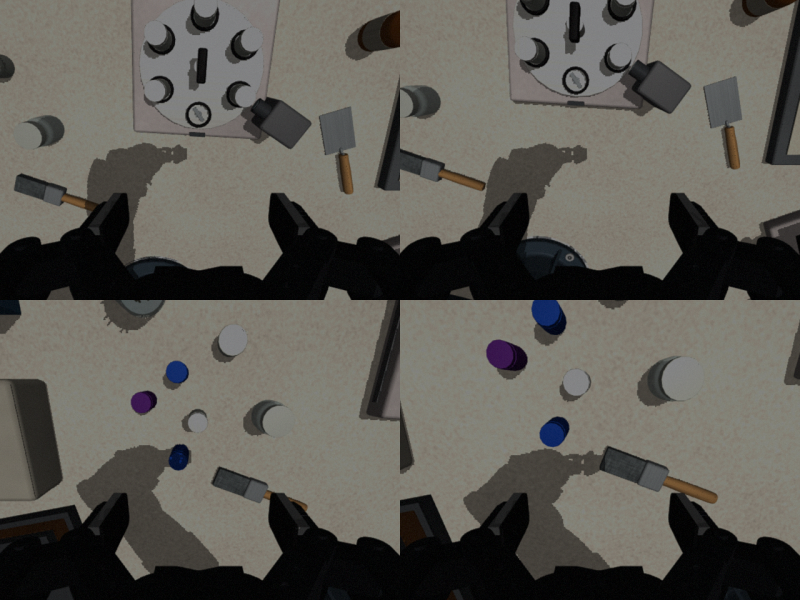

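The wrist views show the pocket ring with the driver bar inside it, and the white cup among the coloured ones. I'll zoom into saved frames for the bar angle, the slot, and sub-pixel centres.

```bash
python3 - <<'E'
from h import *
def crop(f,r,c,h=20):
    im=cv2.imread('pics/'+f)[r-h:r+h,c-h:c+h]; im=cv2.resize(im,(390,290) if 0 else (290,290),interpolation=cv2.INTER_CUBIC); return cv2.convertScaleAbs(im,alpha=1.6)
print(*[robot.camera_info('wrist')['mtx']])
A=np.hstack([crop('w1.png',184,318),crop('w2.png',129,281)]);B=np.hstack([crop('s1.png',267,476),crop('c2.png',132,281)])
cv2.imwrite('pics/z1.png',np.vstack([A,B]))
# lid fit
for f,rc in(('c1.png',(195,316)),('c2.png',(132,281))):
    g=cv2.cvtColor(cv2.imread('pics/'+f),cv2.COLOR_BGR2GRAY);r,c=rc
    p=g[r-30:r+30,c-30:c+30]; print(f,p.min(),p.max(),np.percentile(p,[50,90]))
    cs=cv2.HoughCircles(cv2.resize(p,None,fx=4,fy=4,interpolation=cv2.INTER_CUBIC),cv2.HOUGH_GRADIENT,1,200,param1=80,param2=12,minRadius=24,maxRadius=70)
    print(cs[0]/4+[c-30,r-30,0] if cs is not None else None)
for f,rc in(('w1.png',(184,318)),('w2.png',(129,281))):
    g=cv2.cvtColor(cv2.imread('pics/'+f),cv2.COLOR_BGR2GRAY);r,c=rc
    p=g[r-32:r+32,c-32:c+32]
    cs=cv2.HoughCircles(cv2.resize(p,None,fx=4,fy=4,interpolation=cv2.INTER_CUBIC),cv2.HOUGH_GRADIENT,1,200,param1=80,param2=12,minRadius=60,maxRadius=110)
    print(cs[0]/4+[c-32,r-32,0] if cs is not None else None)
E
```

```text
[[382.88142002   0.         317.71082067]
 [  0.         382.88142002 242.70646986]
 [  0.           0.           1.        ]]
c1.png 28 138 [125. 130.]
[[315.875      196.625       15.60000038]]
c2.png 51 139 [128. 133.]
[[289.375 132.375  16.25 ]]
[[317.375      183.625       20.57500076]]
[[279.625 128.875  22.75 ]]
```

View pics/z1.png

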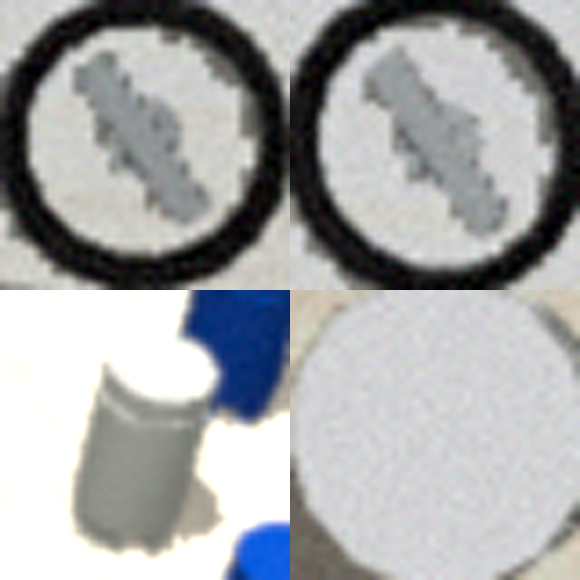

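Both ring crops show the bar running from upper left to lower right, about 34° anticlockwise from world +x. That is about 36° from the radial line, which is in the stated range. The slot isn't legible, so I'll take an oblique wrist view of the cup's foot.

```bash
python3 - <<'E'
from h import *
np.set_printoptions(precision=1,suppress=True)
# saved camera poses: downward, rebuilt from TCP offset; get cam offset from now
o=robot.get_obs();K,R,t=cam('wrist');C=-R.T@t;off=C-np.array(o['eef_pos']);print('off',off)
def pt(tcp,rc,z): return ray('wrist',rc,z,(K,R,-R@(np.array(tcp)+off)))
print('lid',pt([445,327,280],(196.6,315.9),64),pt([380,300,200],(132.4,289.4),64))
for z in (58,66,74): print('pocket',z,pt([480,-110,330],(183.6,317.6),z),pt([420,-150,330],(129.1,281.3),z))
cup=np.array([451,326,20.]);done=False
for daz in (0,-.3,.3,-.6):
  for el in (.8,.9,1.0):
    az=np.arctan2(326,451)+daz; f=np.array([np.cos(az),np.sin(az),0]);u=np.array([0,0,1.])
    zt=np.cos(el)*f-np.sin(el)*u; xt=np.sin(el)*f+np.cos(el)*u; yt=np.cross(zt,xt)
    q=Rn.from_matrix(np.c_[xt,yt,zt]).as_quat();q=[q[3],*q[:3]]
    p=cup-330*zt+170*zt-73*xt
    s=robot.solve_ik(p,q)
    print(daz,el,p,s is not None)
    if s is not None:
        try: robot.move_to(p,q);done=True;break
        except robot.PlanningError as e: print(e)
  if done:break
im=shot('wrist','o1.png');r,c=[int(x) for x in proj('wrist',cup)];print(r,c,robot.get_obs()['time_s'])
r=min(max(r,75),405);c=min(max(c,100),540)
cv2.imwrite('pics/o1z.png',cv2.convertScaleAbs(cv2.resize(im[r-75:r+75,c-100:c+100,::-1],(800,600),interpolation=cv2.INTER_CUBIC),alpha=1.6))
E
```

```text
off [ 72.9  -0.6 170.7]
lid [450.5 328.6  64. ] [449.2 321.5  64. ]
pocket 58 [ 490.8 -110.1   58. ] [ 491.1 -109.8   58. ]
pocket 66 [ 491.9 -110.1   66. ] [ 491.1 -110.5   66. ]
pocket 74 [ 493.1 -110.1   74. ] [ 491.1 -111.3   74. ]
0 0.8 [318.2 230.   83.9] False
0 0.9 [324.1 234.2 100. ] True
131 317 10.125
```

View pics/o1z.png

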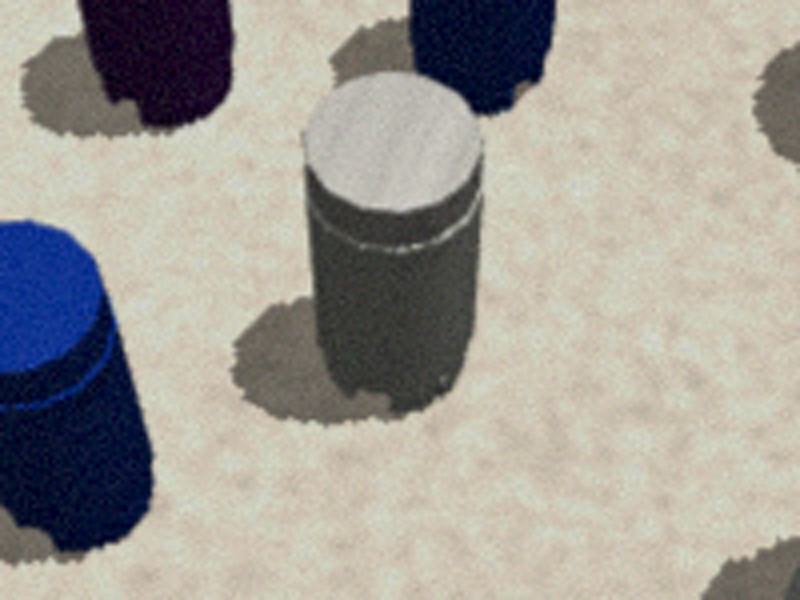

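The notch shows at crop (373,400), i.e. full frame (col 310, row 156). I'll compute the slot's direction from it, then grasp and carry the cup over the pocket.

```bash
python3 - <<'E'
from h import *
np.set_printoptions(precision=2,suppress=True)
lid=ray('wrist',(56+140/4,217+393/4),64);print('lid oblique',lid)
c0=lid[:2]
ph=np.arange(0,360,5);az=np.degrees(np.arctan2(326,451))
best=[]
for p in ph:
    d=(p-az-180+180)%360-180
    if abs(d)<75:
        r,c=proj('wrist',[c0[0]+15*np.cos(np.radians(p)),c0[1]+15*np.sin(np.radians(p)),2]); best.append((abs(c-310.2),p,r,c))
b=min(best);print(b)
phi=np.radians(b[1]);bar=np.radians(34)
C=np.array([450.5,326.3]);C=(C+c0)/2 if np.linalg.norm(C-c0)<6 else C;print('C',C)
P=np.array([491.3,-110.2])
opts=[]
for a in(0,np.pi,-np.pi):
    s=robot.solve_ik([*C,30],quat(phi+a))
    for e in (0,np.pi,-np.pi):
        s2=robot.solve_ik([*P,130],quat(bar+e))
        if s is not None and s2 is not None: opts.append((max(abs(s[5]),abs(s2[5])),a,e,s[5],s2[5]))
print(opts);w,a,e,_,_=min(opts)
np.save('st.npy',[phi,a,e])
robot.set_gripper(60)
robot.move_to([*C,150],quat(phi+a)); robot.line_to([*C,30],rate=120)
o0=robot.get_obs();robot.set_gripper(0);o=robot.get_obs();print(o0['contact_force'],o['contact_force'],o['gripper_width'],o['gripper_force'])
robot.line_to([*C,240],rate=200)
robot.move_to([*P,240],quat(bar+e)); robot.line_to([*P,150],rate=120); robot.wait(.2)
o=robot.get_obs();print(o['eef_pos'],o['contact_force'],o['torque'],o['gripper_width'],o['q'][5],o['time_s'])
shot('scene','s2.png');im=shot('wrist','w3.png')
cv2.imwrite('pics/s2z.png',cv2.convertScaleAbs(np.hstack([cv2.resize(cv2.imread('pics/s2.png')[150:330,180:360],(400,400)),cv2.resize(im[:,:,::-1],(400,400))]),alpha=1.5))
E
```

```text
lid oblique [450.86 328.34  64.  ]
(np.float64(0.6948934886746656), np.int64(200), np.float64(157.26538610339574), np.float64(310.89489348867465))
C [450.68 327.32]
[(np.float64(2.327529902975103), 0, 0, np.float64(0.27908167973353804), np.float64(2.327529902975103)), (np.float64(0.8140627506146902), 0, 3.141592653589793, np.float64(0.27908167973353804), np.float64(-0.8140627506146902)), (np.float64(0.8140627506146902), 0, -3.141592653589793, np.float64(0.27908167973353804), np.float64(-0.8140627506146902)), (np.float64(2.8625109738562546), 3.141592653589793, 0, np.float64(-2.8625109738562546), np.float64(2.327529902975103)), (np.float64(2.8625109738562546), 3.141592653589793, 3.141592653589793, np.float64(-2.8625109738562546), np.float64(-0.8140627506146902)), (np.float64(2.8625109738562546), 3.141592653589793, -3.141592653589793, np.float64(-2.8625109738562546), np.float64(-0.8140627506146902)), (np.float64(2.8625109738562555), -3.141592653589793, 0, np.float64(-2.8625109738562555), np.float64(2.327529902975103)), (np.float64(2.8625109738562555), -3.141592653589793, 3.141592653589793, np.float64(-2.8625109738562555), np.float64(-0.8140627506146902)), (np.float64(2.8625109738562555), -3.141592653589793, -3.141592653589793, np.float64(-2.8625109738562555), np.float64(-0.8140627506146902))]
[ 0.29  0.46 -0.08] [-0.17  0.4   6.41] 29.25965729144743 58.795267939567566
[ 491.75 -110.3   150.68] [ 0.03  0.11 -0.81] [ 0.    0.   -0.05] 29.23925196245713 -0.8140465071246797 18.8417
```

View pics/s2z.png

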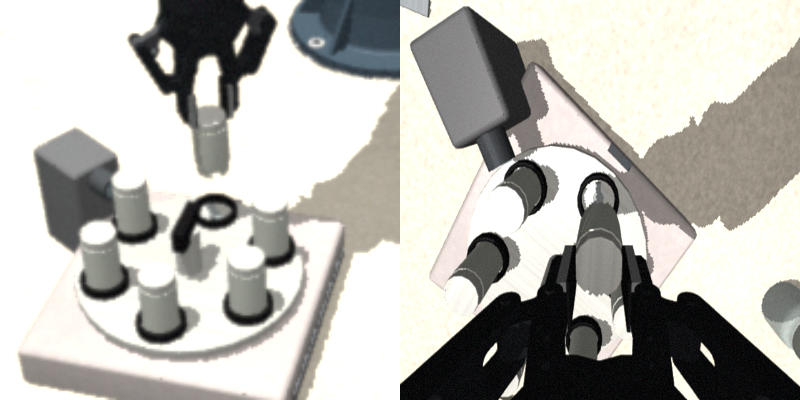

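The cup is held upright above the pocket, with the neighbours clear. Now a guarded light-touch descent.

```bash
cat >> h.py <<'E'
def F():
    o=robot.get_obs();return np.array(o['contact_force']),o
E
python3 - <<'E'
from h import *
np.set_printoptions(precision=2,suppress=True)
P=[491.3,-110.2]
robot.line_to([*P,106],rate=80);robot.wait(.1);b=F()[0]
z=106.;hist=[];t0=robot.get_obs()['time_s']
while z>78:
    st=0.8 if not hist or abs(hist[-1][1][2])<1 else 0.4
    z-=st;robot.line_to([*P,z],rate=20);f,o=F();hist.append((z,f-b,o['eef_pos'][2],np.array(o['torque'])))
    if f[2]-b[2]>6 or np.hypot(*(f-b)[:2])>5: break
for h in hist[-9:]:print(round(h[0],2),h[1],round(h[2],2),h[3])
print(o['eef_pos'],o['time_s']-t0,o['time_s'])
E
```

```text
101.2 [ 0.77  1.02 -0.02] 101.15 [ 0.   -0.02  0.05]
100.4 [-1.    1.51  0.51] 100.33 [ 0.03 -0.09 -0.04]
99.6 [1.45 1.4  0.33] 99.55 [-0.    0.02  0.07]
98.8 [ 0.13  1.4  -0.2 ] 98.75 [ 0.   -0.01 -0.  ]
98.0 [0.03 1.49 0.38] 98.03 [-0.03 -0.01  0.04]
97.2 [0.51 0.91 3.08] 97.41 [ 0.09 -0.03  0.01]
96.8 [0.76 2.03 3.75] 96.98 [ 0.03 -0.06  0.03]
96.4 [0.71 1.36 5.79] 96.51 [ 0.04 -0.08  0.02]
96.0 [1.09 0.35 6.3 ] 96.09 [-0.   -0.13 -0.03]
[ 491.46 -110.24   96.09] 3.5 23.2417
```

The springy contact (about 2 N/mm, at TCP z≈97.5) means the cup is standing on the driver bar, so the mouth is near z=73. I'll rotate under a light load until the force drops.

```bash
python3 - <<'E'
from h import *
np.set_printoptions(precision=2,suppress=True)
P=[491.8,-110.5];base=214.;z=96.5
robot.line_to([*P,z],rate=20);robot.wait(.1);print(F()[0])
found=None
seq=[3,6,9,12,15,18,9,0,-3,-6,-9,-12,-15,-18]
for d in seq:
    robot.line_to([*P,z],rate=20,rot=quat(np.radians(base+d)));robot.wait(.1)
    f=np.mean([F()[0] for _ in range(1)],0);f2,o=F()
    robot.wait(.05);f3,o=F();fz=(f2[2]+f3[2])/2+.8
    print(d,round(fz,2),(f2+f3)/2,round(o['eef_pos'][2],2),np.array(o['torque']),round(o['time_s'],2))
    if fz<1.5: found=d;break
    if fz>9: break
E
```

```text
[-0.42  0.5   3.46]
3 5.04 [-0.74 -0.45  4.24] 96.47 [-0.07  0.    0.  ] 23.99
6 4.82 [-0.39  0.08  4.02] 96.48 [-0.1   0.02 -0.03] 24.39
9 4.95 [-0.88 -0.17  4.15] 96.47 [-0.05  0.11  0.01] 24.79
12 4.19 [-0.22 -0.24  3.39] 96.46 [-0.09  0.1  -0.05] 25.19
15 4.87 [-0.94 -0.76  4.07] 96.53 [-0.1   0.1  -0.04] 25.59
18 5.18 [-0.14 -1.03  4.38] 96.5 [-0.15  0.02 -0.02] 25.99
9 4.47 [-0.3  -0.47  3.67] 96.46 [-0.05  0.   -0.01] 26.45
0 -0.43 [ 0.35 -0.01 -1.23] 96.25 [-0.04 -0.08  0.05] 26.91
```

```bash
python3 - <<'E'
from h import *
np.set_printoptions(precision=2,suppress=True)
P=[491.8,-110.5];z=96.5
h=[]
while z>88:
    z-=.5;robot.line_to([*P,z],rate=15);f,o=F();h.append((z,round(f[2]+.8,2),np.hypot(f[0],f[1]).round(1),round(o['torque'][2],2)))
    if f[2]+.8>5: break
print(h,o['time_s'],o['eef_pos'])
E
```

```text
[(96.0, np.float64(1.05), np.float64(0.9), np.float64(-0.06)), (95.5, np.float64(-0.32), np.float64(0.6), np.float64(0.0)), (95.0, np.float64(-0.73), np.float64(1.1), np.float64(-0.03)), (94.5, np.float64(0.49), np.float64(0.7), np.float64(0.01)), (94.0, np.float64(-0.59), np.float64(0.9), np.float64(-0.01)), (93.5, np.float64(0.54), np.float64(0.7), np.float64(-0.0)), (93.0, np.float64(1.83), np.float64(1.2), np.float64(-0.03)), (92.5, np.float64(5.53), np.float64(0.2), np.float64(0.03))] 28.9083 [ 492.13 -110.58   93.03]
```

It dropped and bottomed out 4.5–5 mm below the bar contact, so it is home. Next I release, check, and go to the grip bar.

```bash
python3 - <<'E'
from h import *
np.set_printoptions(precision=2,suppress=True)
P=[491.8,-110.5]
robot.set_gripper(55);robot.line_to([*P,200],rate=150)
K=[571.8,-115];y0=np.radians(-3)
robot.move_to([491,-125,240],quat(0))
c=cam('wrist');im=shot('wrist','w4.png')
for k in('cup_mid','knob'):
    for d in robot.landmark_of('wrist',k)[:5]: print(k,np.round(d['location'],0),round(d['conf'],2),ray('wrist',d['location'],114 if k=='knob' else 95,c))
for a in(0,np.pi,-np.pi):
    for g in (0,60,66):
        s=robot.solve_ik([*K,96],quat(y0+a+np.radians(g)));print(round(a,1),g,None if s is None else np.array(s))
print('proj cup lid',proj('wrist',[491.8,-110.5,127],c),proj('wrist',[*K,126],c),robot.get_obs()['time_s'])
cv2.imwrite('pics/w4b.png',cv2.convertScaleAbs(im[:,:,::-1],alpha=1.6))
E
```

```text
cup_mid [215. 305.] 0.68 [ 492.85 -114.66   95.  ]
knob [115. 306.] 0.93 [ 572.45 -116.76  114.  ]
0 0 [-0.2   0.39 -0.07  1.11  0.    3.  ]
0 60 [-0.2   0.39 -0.07  1.11  0.    1.95]
0 66 [-0.2   0.39 -0.07  1.11  0.    1.84]
3.1 0 [-0.2   0.39 -0.07  1.11  0.   -0.15]
3.1 60 [-0.2   0.39 -0.07  1.11  0.   -1.19]
3.1 66 [-0.2   0.39 -0.07  1.11  0.   -1.3 ]
-3.1 0 [-0.2   0.39 -0.07  1.11  0.   -0.15]
-3.1 60 [-0.2   0.39 -0.07  1.11  0.   -1.19]
-3.1 66 [-0.2   0.39 -0.07  1.11  0.   -1.3 ]
proj cup lid (np.float64(225.7953106590624), np.float64(298.1062336867561)) (np.float64(115.45583665017377), np.float64(303.0122579071129)) 33.3917
```

View pics/w4b.png

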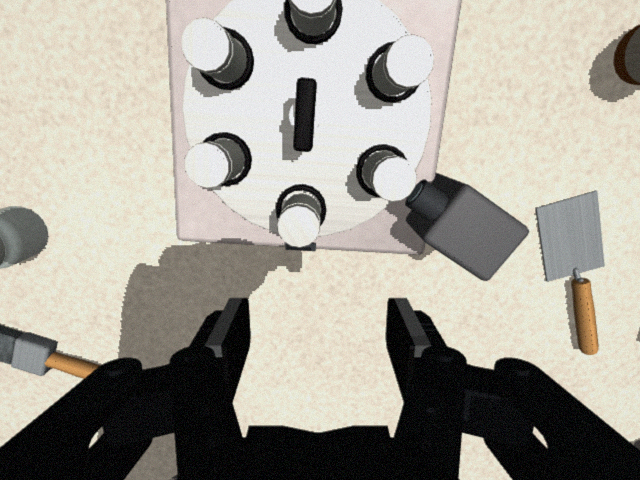

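The seated cup's lid is at (col 299, row 225), where the home pose predicts (298,226). The bar runs from (307,79) to (302,150), so its yaw is about -4° with centre at (572,-116). Now I grip it and turn.

```bash
python3 - <<'E'
from h import *
np.set_printoptions(precision=2,suppress=True)
K=[572,-116];y0=np.radians(176)
robot.set_gripper(45)
robot.move_to([*K,190],quat(y0));robot.line_to([*K,98],rate=100);f,o=F();print(f,o['eef_pos'])
robot.set_gripper(0);f,o=F();print('grip',f,o['torque'],o['gripper_width'],o['time_s'])
for g in range(6,67,6):
    g=min(g,62);robot.line_to([*K,98],rate=60,rot=quat(y0+np.radians(g)));f,o=F();print(g,f,np.array(o['torque']),round(o['time_s'],1))
    if np.hypot(*f[:2])>35 or abs(f[2])>30: print('stop');break
robot.wait(.3);print(F()[0])
E
```

```text
[ 0.17 -0.36 -0.05] [ 572.43 -116.1    98.61]
grip [ 0.06  0.11 -0.24] [-0.   -0.02 -0.02] -0.2639935365198953 37.7833
6 [-0.48  0.87  0.04] [0.03 0.04 0.  ] 38.0
12 [-0.28  0.67  0.24] [ 0.01 -0.01 -0.06] 38.3
18 [-0.55  0.75 -0.75] [ 0.   -0.04  0.04] 38.6
24 [ 0.12 -0.13 -0.25] [-0.01 -0.01 -0.04] 38.8
30 [ 0.98 -0.27 -0.16] [-0.04 -0.04  0.01] 39.1
36 [ 0.23 -0.67  0.67] [ 0.01 -0.05  0.02] 39.3
42 [-0.14 -0.53  0.24] [-0.03 -0.01 -0.01] 39.6
48 [ 0.04 -0.26 -1.15] [-0.01  0.   -0.02] 39.9
54 [ 0.04  1.08 -0.43] [-0.   -0.04  0.01] 40.1
60 [ 0.59  0.28 -0.33] [0.05 0.03 0.07] 40.4
62 [-0.03  0.19 -0.25] [-0.03 -0.    0.06] 40.6
[ 0.05  0.45 -0.31]
```

The fingers shut on nothing (width about 0, no torque). I'll check what happened.

```bash
python3 - <<'E'
from h import *
a=shot('scene','s3.png');b=shot('wrist','w5.png')
print(np.array(robot.get_obs()['eef_pos']),robot.get_obs()['gripper_width'],robot.get_obs()['gripper_force'],proj('scene',robot.get_obs()['eef_pos']))
cv2.imwrite('pics/s3z.png',cv2.convertScaleAbs(np.hstack([cv2.resize(a[150:330,170:350,::-1],(400,400),interpolation=cv2.INTER_CUBIC),cv2.resize(b[:,:,::-1],(400,400))]),alpha=1.5))
E
```

```text
[ 571.99117777 -115.99597154   98.00983874] 0.001913073603815445 0.0 (np.float64(256.96754222862285), np.float64(263.63272432693356))
```

View pics/s3z.png

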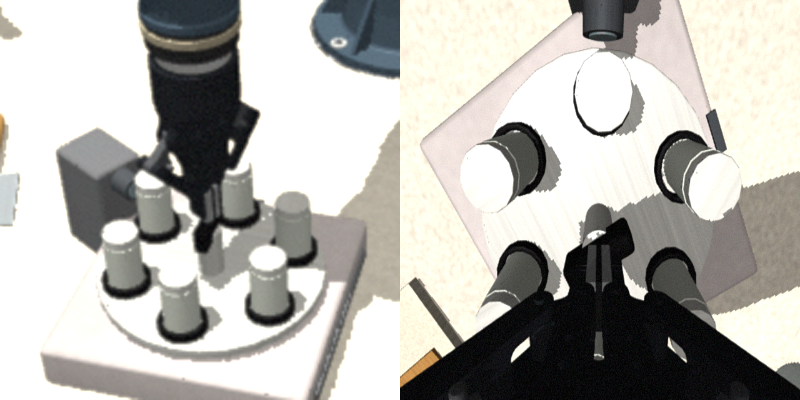

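The fingers shut just above the bar: the knob is lower than I assumed because the cup had slid in the fingers. Before gripping again I'll refit the heights from the lids in w4 and check that the cup is seated.

```bash
python3 - <<'E'
from h import *
from scipy.optimize import least_squares
np.set_printoptions(precision=2,suppress=True)
# camera model for w4 (tool down yaw0): rebuild from w4 tcp, current tool frame offset
o=robot.get_obs();K,R,t=cam('wrist');q=o['ee_rot'];Rt=Rn.from_quat([*q[1:],q[0]]).as_matrix()
offt=Rt.T@(-R.T@t-np.array(o['eef_pos']));Rct=R@Rt
def cm(tcp,yaw):
    q=quat(yaw);T=Rn.from_quat([*q[1:],q[0]]).as_matrix();Rc=Rct@T.T;return K,Rc,-Rc@(np.array(tcp)+T@offt)
c=cm([491,-125,240],0);g=cv2.cvtColor(cv2.imread('pics/w4.png'),cv2.COLOR_BGR2GRAY)
pts=[]
for x,y in((207,45),(409,62),(208,165),(394,176),(299,225)):
    p=cv2.resize(g[y-34:y+34,x-34:x+34],None,fx=4,fy=4,interpolation=cv2.INTER_CUBIC)
    cs=cv2.HoughCircles(p,cv2.HOUGH_GRADIENT,1,300,param1=80,param2=10,minRadius=72,maxRadius=112)
    v=cs[0][0]/4+[x-34,y-34,0];pts.append(v);
pts=np.array(pts);print(pts)
A=np.radians([60+60,-60-60,120-60,-60,0])  # placeholder
ang=np.radians([240+60+0,0,0,0,0])
# slots by world angle from axis: pocket at psi+180; image right = -y => cw/ccw
rel=np.radians([-120,120,-60,60,0])
def model(v):
    cx,cy,psi,h=v;return np.array([proj('',[cx+80*np.cos(psi+np.pi+r),cy+80*np.sin(psi+np.pi+r),h],c) for r in rel])
def res(v,w=(1,1,1,1,0)): return ((model(v)-pts[:,[1,0]])*np.array(w)[:,None]).ravel()
s=least_squares(res,[572,-116,-.07,105],loss='soft_l1');print(s.x,res(s.x,(1,)*5).reshape(-1,2))
for h in(95,100,105,110):print(h,ray('',(pts[4][1],pts[4][0]),h,c))
E
```

```text
[[207.12  49.12  21.5 ]
 [414.12  61.62  27.85]
 [209.38 165.62  21.5 ]
 [393.88 178.62  22.23]
 [298.62 225.38  21.15]]
[ 572.87 -116.7    -0.06  122.29] [[-1.68  0.32]
 [ 0.37 -4.73]
 [ 0.71 -0.03]
 [-0.02  1.16]
 [-0.86  1.22]]
95 [ 485.44 -109.2    95.  ]
100 [ 486.71 -109.46  100.  ]
105 [ 487.97 -109.71  105.  ]
110 [ 489.24 -109.96  110.  ]
```

```bash
python3 - <<'E'
from h import *
np.set_printoptions(precision=1,suppress=True)
o=robot.get_obs();p=np.array(o['eef_pos'])
print('tcp px',proj('wrist',p),proj('scene',p),proj('top',p))
for z in(90,110,122):print(z,proj('wrist',[572,-116,z]),proj('scene',[572,-116,z]))
a=cv2.imread('pics/s3.png')[205:295,205:325];b=cv2.imread('pics/w5.png')[210:480,220:420]
print([ (np.round(d['location'],1),round(d['conf'],2)) for d in robot.landmark_of('scene','knob')[:2]],[ (np.round(d['location'],1),round(d['conf'],2)) for d in robot.landmark_of('wrist','knob')[:2]])
cv2.imwrite('pics/z3.png',cv2.convertScaleAbs(np.hstack([cv2.resize(a,(400,300),interpolation=cv2.INTER_CUBIC)[:,:],cv2.resize(b[:150],(400,300),interpolation=cv2.INTER_CUBIC)]),alpha=2.2,beta=15))
E
```

```text
tcp px (np.float64(288.0198868693102), np.float64(316.9978434950017)) (np.float64(256.96754222862285), np.float64(263.63272432693356)) (np.float64(214.30479245629732), np.float64(370.2767998933187))
90 (np.float64(281.6114184396311), np.float64(317.0000130492059)) (np.float64(259.88861159491466), np.float64(263.87187403599125))
110 (np.float64(298.6792402701428), np.float64(316.94118541255233)) (np.float64(252.5493249571825), np.float64(263.26296704613094))
122 (np.float64(310.8588509845947), np.float64(316.89920596603554)) (np.float64(248.06143280166498), np.float64(262.8906271937555))
[(array([253.8, 267.6]), 0.87)] [(array([300.7, 317.5]), 0.86)]
```

View pics/z3.png

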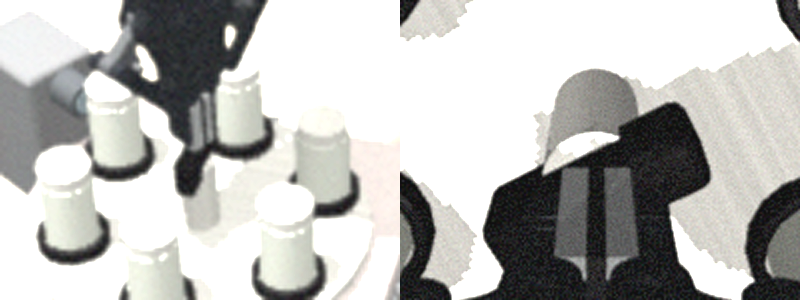

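The images show the shut fingertips resting just above the bar, so the real tips are about 22 mm behind the nominal TCP. That also fits the cup having been held near its lid. The bar and carousel haven't moved. I'll redo the grip 22 mm lower.

```bash
python3 - <<'E'
from h import *
np.set_printoptions(precision=2,suppress=True)
K=[572,-116];y0=np.radians(176)
robot.line_to([*K,140],rate=150);robot.set_gripper(45)
robot.line_to([*K,140],rate=150,rot=quat(y0))
ok=True
for z in range(135,74,-5):
    robot.line_to([*K,z],rate=80);f,o=F()
    if abs(f[2])>6 or np.hypot(*f[:2])>6: print('contact',z,f);ok=False;break
if ok:
    robot.set_gripper(0);f,o=F();print('grip',o['eef_pos'],f,o['torque'],o['gripper_width'],o['gripper_force'],o['time_s'])
    if o['gripper_width']>4:
        for g in range(6,67,6):
            g=min(g,61);robot.line_to([*K,z],rate=60,rot=quat(y0+np.radians(g)));f,o=F();print(g,f,np.array(o['torque']),round(o['time_s'],1))
            if np.hypot(*f[:2])>40 or abs(f[2])>30: print('stop');break
        robot.wait(.3);print(F()[0],o['gripper_width'])
E
```

```text
grip [ 572.12 -115.33   75.42] [-0.97  4.83  5.75] [1.17 0.22 0.04] 20.56834844314298 58.62569868564606 46.8833
6 [-1.31  5.73  6.14] [ 1.16  0.21 -0.18] 47.1
12 [-0.36  4.41  5.68] [ 1.11  0.28 -0.36] 47.4
18 [-1.76  5.17  5.17] [ 1.01  0.19 -0.44] 47.7
24 [-1.    4.89  5.57] [ 1.    0.21 -0.29] 47.9
30 [-1.37  4.35  4.32] [0.85 0.25 0.03] 48.2
36 [-1.83  3.75  5.38] [0.85 0.23 0.29] 48.4
42 [-1.25  3.13  5.23] [0.78 0.22 0.47] 48.7
48 [-0.11  2.8   5.78] [0.74 0.19 0.39] 49.0
54 [-0.85  3.26  4.41] [0.74 0.18 0.25] 49.2
60 [-0.03  3.79  5.52] [ 0.71  0.05 -0.03] 49.5
61 [-0.25  3.28  5.51] [0.73 0.1  0.06] 49.7
[0.27 3.7  4.36] 20.6221705792062
```

The torque followed the detent profile and passed through zero at 60°. Release and check.

```bash
python3 - <<'E'
from h import *
np.set_printoptions(precision=2,suppress=True)
robot.set_gripper(50);robot.wait(.2);print(F()[0])
robot.line_to([572,-116,200],rate=150)
robot.move_to([480,-150,260],quat(0));robot.wait(.2)
c=cam('wrist');im=shot('wrist','w6.png');print(robot.get_obs()['time_s'],robot.get_obs()['contact_force'])
a=-np.radians(4)+np.pi+np.radians(60)
print('expected lid',proj('',[572+80*np.cos(a),-116+80*np.sin(a),123],c))
cv2.imwrite('pics/w6b.png',cv2.convertScaleAbs(im[:,:,::-1],alpha=1.6))
E
```

```text
[ 0.62 -0.12  0.83]
55.2 [ 0.72  0.52 -0.28]
expected lid (np.float64(161.20682438293684), np.float64(358.179756352083))
```

View pics/w6b.png

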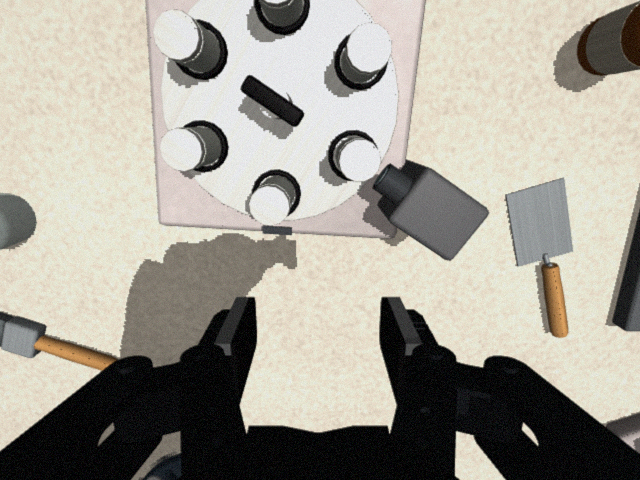

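The bar now points at the probe, and the cup's lid is at (col 357, row 160) where (358,161) was expected. All six lids look level and the robot is clear, so I'm handing in.

```bash
python3 -c "
from workcell import robot
print(robot.finish_job())"
```

```text
the job is handed in; nothing more can be done
None
```

The job is handed in, with no verdict returned: by touch and camera the cup is fully home, the carousel is one click anticlockwise with the cup in front of the probe, and the gripper is open and clear.

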